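# Show the greenhouse's fan panel to the document camera

## Task

Pull the wall panel with the fan straight up out of its grooves in the model greenhouse and hold it still in the air for the document camera: fan side squarely facing the lens, grip strip at the top edge of the picture, the fan centred in the view and about 16 cm from the lens. Finish holding it there in the gripper, not put down and not let go. Leave the greenhouse, its other panel and the rest of the kit where they are, and do not touch the camera.

Things in the scene. Friction and masses are not known exactly. Their poses are not given: they have to be found in the camera images.
- fan_panel: Loose white wall panel, 6 mm thick (x), 100 wide (y), 100 high (z) with its strip, about 75 g, with a black 40 x 40 x 10 mm fan on its +x face and a dark-brown grip strip, 14 mm thick (4 mm proud on both faces), 60 wide, 16 high, along its top edge. Origin: centre of the lower edge; +x out of the fan side, z up. It stands upright in one of the greenhouse's two bays, either one.
- fan_face (a point): Centre of the fan's outer face: 13 mm in +x and 42 mm up from the origin of fan_panel, same axes (+x points out of the fan, +z to the grip strip).
- fan_grip (a point): Centre of the grip strip of fan_panel, 92 mm above its lower edge, same axes. The strip stands free above the posts; take it from above, fingers closing along the panel's x.
- vent_panel: The other wall panel, in the other bay: same white sheet and grip strip, but with a grey louvred vent, 66 x 56 mm, instead of the fan. About 60 g. Same origin and axes. Leave it in.
- greenhouse: Loose model greenhouse, roof off, 0.9 kg: plywood base plate 190 (x) x 256 (y) x 8 mm, clear back and end walls up to 92 mm, plywood gables at the y ends (y +-114 mm) up to 131 mm, seedling tray inside at the back (x -61 to -11 mm, plants to 62 mm high), open room from there to the panels. Origin: centre of the plate's underside; the panel wall is on the +x side.
- panel_wall (a point): Top of the middle post of the greenhouse's panel wall, 92 mm above the table, x +60 mm. The panels stand on the base plate 54 mm to either side (y) of it, fan side to +x, side edges in upright grooves in the posts (at y -108, 0, +108 mm), 9 mm wide, 84 mm long, open at the top; 1.5 mm play on each side. Greenhouse axes.
- doc_camera: Document camera, does not move: round grey foot, radius 65 mm, 20 mm high; mast; camera head hinged at the top of the mast, 290 mm above the table. Origin: on the table, 97 mm in front (-x) of the foot's centre and mast, under the lens when the head is level; the head looks to -x.
- lens (a point): Centre of the front glass of the lens, 97 mm in front of the head's hinge (black barrel, 31 mm across, on a white head 66 x 50 x 36 mm). The head is tilted down by 0.1 to 0.45 rad, stiffly, differently each time. Axes of the head: the lens looks along -x, +z is up in the picture. A panel shown properly has its axes parallel to these.
- water_bottle: Bystander: clear squat bottle with a blue cap, 62 mm across, 88 high. Origin: centre of its underside.
- seedling_pot: Bystander: terracotta pot with a green seedling, 60 mm across, 77 high with the leaves. Origin: centre of its underside.
- controller: Bystander: plywood box 100 (x) x 150 (y) x 28 mm with a dark circuit board on top, 44 mm high in all. Origin: centre of its underside.
There are look-alikes about, which are no part of the job. What is shaped like the fan_panel but green or orange is not meant.

How it is judged:
By the outcome, as a careful person would: the job done as asked, in the order asked, and still so for the second after the job is handed in, while the arm keeps its last pose, push and grip.
It also fails if it takes over 38 s, if anything falls off the work surface, if the arm or the gripper's body presses on something with over 40 N, if the wrist force passes 120 N, or if a joint passes its speed limit or range.

## Robot

A 7-joint arm with a two-finger parallel gripper is mounted at the origin on the work surface. World frame = base frame: x ahead of the robot, y to its left, z up, the work surface at z = 0. Lengths are in mm, angles in rad, forces in N, time in s.
With the tool pointing down it reaches from about 400 to 875 mm from the base axis. Payload 4.4 kg.
Tool frame: the origin (TCP) lies at the very end of the fingers, on their centre line; the grasp point (between the pads) lies 19 mm behind it; z points along the fingers, y is the direction in which the jaws open and shut (so a half turn about z gives the same grasp; the last joint's range is limited). The gripper opens to 85 mm and grips with 20 to 120 N. Pads are 22 mm wide; open, the fingers measure 114 mm over their backs; the gripper's body (76 mm by 85 mm) begins 54 mm behind the grasp point. The pads swing forward as they close: fully open they stand 13 mm farther back than shut.
Start: joints at [1.205, 0.628, 0.038, 1.517, -0.027, 0.996, -0.02], TCP at [191.993, -621.013, 205.513] pointing down, gripper open.
Joint ranges: [-3.06, 3.06], [-0.37, 2.12], [-1.25, 1.32], [0.18, 2.47], [-1.1, 4.24], [0.23, 1.98], [-2.94, 2.94]. Speed limits (rad/s): [2.57, 2.57, 3.14, 3.14, 3.14, 3.14, 3.14].

## Interface

Orientations are given as [roll, pitch, yaw] about the fixed x, y, z axes, in that order (R = Rz(yaw) Ry(pitch) Rx(roll)).
In Python, from cell import ctrl, eyes gives the robot as it stands.
- The arm moves only by the tool move_arm, never from a script. Its argument "increments" is a list of rows, each a list of 6 numbers: the shift along the tool's x, y, z in cm, then the turn, a rotation vector about the tool's x, y, z in degrees. In form: [[x, y, z, wx, wy, wz], ...]. A call has 1 to 20 rows; each row is the pose to reach, as a shift and turn from the pose commanded when the call began, along the tool's axes at that moment; what a row does not reach only later rows make up. A row lasts 1/10 s, in which the tool goes at most 50 mm and 8.59 degrees, less where a joint would pass 70% of its speed; a pose out of reach is approached as far as the arm can. A call with a gripper value outside its range is refused whole. "grip" is the opening, from -1 (shut) to 1 (fully open), set as the call begins (left out, the last holds). The fingers move at their own pace and stop on an object; the grip force is fixed at half the most. Time passes only in rows, so rows that repeat a pose let the fingers close. It gives the time, the measured TCP pose, the force and the opening at its end, in the units of the state.
- ctrl.read_state(): the state, without advancing time (a new reading comes with each control period).
- eyes.get_image(name): name is "scene" or "top" or "wrist"; returns the picture (384x512x3 uint8, red, green, blue); there is no depth.
- eyes.calibration(name): a dict with "fx", "fy", "cx", "cy" (pixels), "pose" (4x4, takes a point from camera to world coordinates); the wrist camera has in their place "tool_from_camera" (4x4, takes a point from camera to tool coordinates, whose origin is the TCP and whose axes are the flange's). Camera axes: x right, y up, looking along -z (the intrinsics and any distortion apply to the point x, -y, -z); pixel columns grow to the right and rows downward; lengths in mm; the calibration is good to about 2 mm. A picture is of the moment at which its call begins: read the wrist's pose just before it. calibration takes no time and is no camera call.
- ctrl.finish_job(): hands the job in, once; it reports no verdict.
The state is a dict: "clock": time; "qpos": joint angles; "qd": joint speeds; "tau": joint torques, N m; "eef_pos": TCP position; "tool_rot": TCP orientation; "force": force on the tool from outside, world axes, zero at the start; "torque": the same for the moment, N m; "width": finger opening in mm.
Only numpy, scipy, OpenCV 4.12 (cv2) and the standard library are available. Lean on these libraries where they do the work, as an engineer would, in place of code of your own. Each camera call takes 0.05 s, during which the arm holds its last target. There are 200 camera calls.

## Working session

There is one attempt and no reset: what is moved stays moved. The work goes in short steps, Python scripts to look and compute and a tool call to move; the robot and the scene stay as the last step left them, time stands still between calls to the robot, and variables do not carry over. Pictures are saved under pics/ and viewed, about 8 in all and at most 12, crops included, and the job is handed in when it is done.

Besides the shell and the picture viewer there is one more tool, called after "Call:" as a command line: name --pt "numbers of a row" for each row, then --argument value for the rest. move_arm: Moves the arm, as the interface text tells. Its arguments: {"type":"object","properties":{"increments":{"type":"array","items":{"type":"array","items":{"type":"number"}}},"grip":{"type":"number"}},"required":["increments"]}

```bash
mkdir -p pics; ls
python3 - <<'E'
from cell import ctrl, eyes
import cv2, numpy as np
s=ctrl.read_state(); print(s)
for n in ["scene","top","wrist"]:
    c=eyes.calibration(n); print(n,{k:np.round(np.array(v),3).tolist() for k,v in c.items()})
    cv2.imwrite(f"pics/{n}0.png",eyes.get_image(n)[:,:,::-1])
a=cv2.imread("pics/scene0.png");b=cv2.imread("pics/top0.png")
E
```

```text
pics
{'clock': 0.0, 'qpos': array([ 1.205193  ,  0.62936795,  0.03844774,  1.51837318, -0.02699249,
        0.99630456, -0.02003003]), 'qd': array([ 0.0007649 ,  0.00131712,  0.00063034, -0.00107156,  0.00026262,
        0.000631  ,  0.00045401]), 'tau': array([-2.23865658e-05, -5.63400149e+01,  1.22621454e+00, -1.93449086e+01,
        1.10334056e-02,  1.05106883e-02, -1.31287544e-05]), 'eef_pos': array([ 191.78548634, -620.34788517,  204.57345536]), 'tool_rot': array([-3.13965819e+00,  3.66409869e-05,  2.99772626e-01]), 'force': array([-0.13225776, -0.13349433,  0.39093584]), 'torque': array([-0.02331694, -0.03240198, -0.03157267]), 'width': 85.38291176452886}
scene {'fx': 374.967, 'fy': 374.967, 'cx': 252.773, 'cy': 191.25, 'pose': [[-0.803, -0.348, 0.484, 1050.312], [0.596, -0.495, 0.632, 574.238], [0.02, 0.796, 0.605, 741.925], [0.0, 0.0, 0.0, 1.0]]}
top {'fx': 374.479, 'fy': 374.479, 'cx': 256.778, 'cy': 190.076, 'pose': [[-0.005, 0.995, -0.101, 494.349], [-1.0, -0.004, 0.003, 13.644], [0.003, 0.101, 0.995, 1157.543], [0.0, 0.0, 0.0, 1.0]]}
wrist {'fx': 320.645, 'fy': 320.645, 'cx': 255.302, 'cy': 191.125, 'tool_from_camera': [[-0.001, 0.954, 0.3, 75.943], [1.0, 0.001, -0.0, 0.685], [-0.001, 0.3, -0.954, -168.59], [0.0, 0.0, 0.0, 1.0]]}
```

View pics/scene0.png

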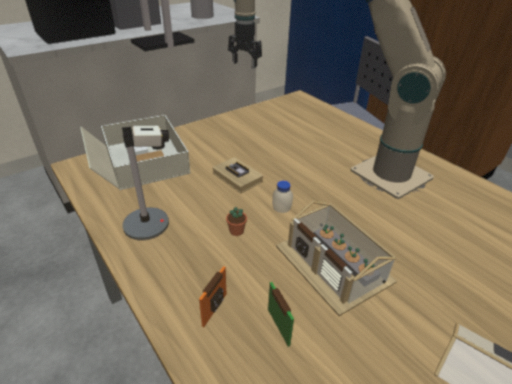

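View pics/top0.png

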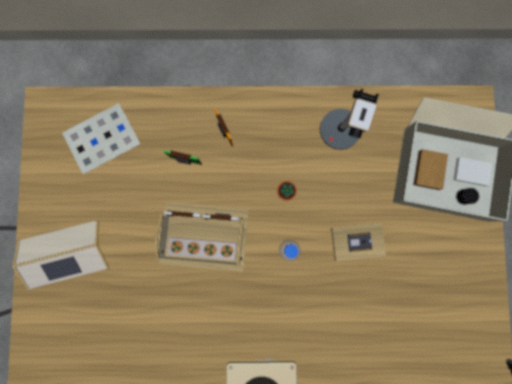

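Scene: greenhouse at (340,255), with the fan in the left bay at (302,243) and the vent at (330,272). The orange look-alike is at (213,295) and the green one at (281,312). In the top view the greenhouse is at (202,237) and the doc camera at (345,125). I'll enlarge both.

Run:
```python
import cv2, numpy as np
a=cv2.imread("pics/scene0.png");b=cv2.imread("pics/top0.png")
def c(i,x0,y0,w,h,k): return cv2.resize(i[y0:y0+h,x0:x0+w],(w*k,h*k),interpolation=cv2.INTER_CUBIC)
m=np.vstack([np.hstack([c(a,280,195,80,60,5)[:, :400],c(b,155,200,100,75,4)]),np.hstack([c(a,110,115,80,60,5),c(b,310,80,100,75,4)])])
print(m.shape);cv2.imwrite("pics/m1.png",m)
```

```text
(600, 800, 3)
```

View pics/m1.png

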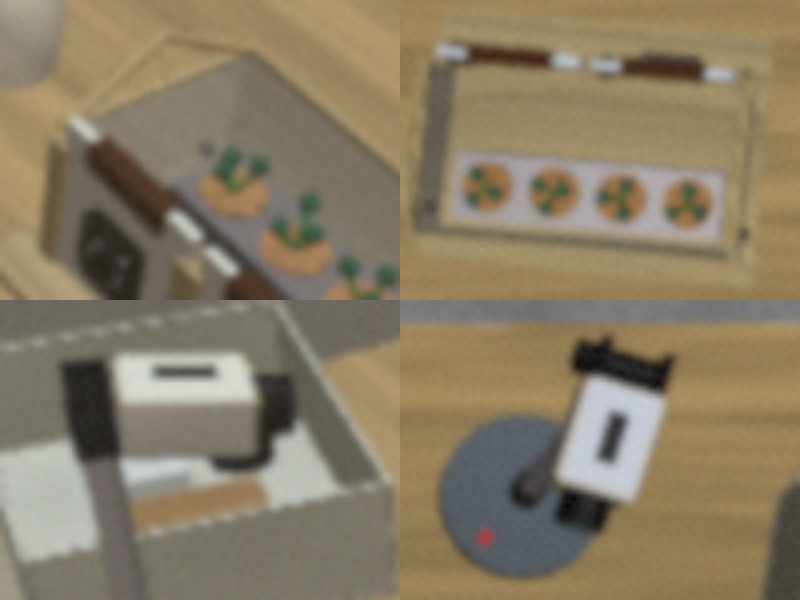

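Candidates: the scene's white panel at (302,243) has a black fan and is fan_panel. The white one at (330,272) has louvres, so it is vent_panel. The orange (213,295) and green (281,312) ones are decoys. The crop confirms the fan at crop (110,255), in the bay on the right of the top view. The doc camera head's lens points toward the robot (-x, slightly +y).

```bash
cat > h.py <<'E'
import numpy as np, cv2
from cell import ctrl, eyes
from scipy.spatial.transform import Rotation as R
def T(pos,rpy):
    M=np.eye(4);M[:3,:3]=R.from_euler('xyz',rpy).as_matrix();M[:3,3]=pos;return M
def cal(n,state=None):
    c=eyes.calibration(n)
    if n=="wrist": c["pose"]=T(state["eef_pos"],state["tool_rot"])@np.array(c["tool_from_camera"])
    return c
def ray(c,u,v):
    P=np.array(c["pose"]);d=P[:3,:3]@np.array([(u-c["cx"])/c["fx"],-(v-c["cy"])/c["fy"],-1]);return P[:3,3],d/np.linalg.norm(d)
def onz(c,u,v,z):
    o,d=ray(c,u,v);return o+d*(z-o[2])/d[2]
def proj(c,p):
    P=np.array(c["pose"]);q=P[:3,:3].T@(np.asarray(p)-P[:3,3]);return np.array([c["cx"]-c["fx"]*q[0]/q[2],c["cy"]+c["fy"]*q[1]/q[2]])
def tri(rs):
    A=np.zeros((3,3));b=np.zeros(3)
    for o,d in rs: M=np.eye(3)-np.outer(d,d);A+=M;b+=M@o
    p=np.linalg.solve(A,b);return p,[np.linalg.norm((np.eye(3)-np.outer(d,d))@(p-o)) for o,d in rs]
def inc(goal,cur):   # row in cm/deg from tool pose cur to goal (4x4)
    D=np.linalg.inv(cur)@goal;return np.round(np.r_[D[:3,3]/10,np.degrees(R.from_matrix(D[:3,:3]).as_rotvec())],2)
E
python3 - <<'E'
from h import *
b=cv2.imread("pics/top0.png");ct=cal("top");cs=cal("scene")
hsv=cv2.cvtColor(b,cv2.COLOR_BGR2HSV)
# foot
x0,y0=310,100;roi=b[y0:155,x0:385].astype(int);m=((roi[:,:,0]>=roi[:,:,2]-5)&(roi.max(2)<140)&(roi.max(2)>60)).astype(np.uint8)
m=cv2.morphologyEx(m,cv2.MORPH_OPEN,np.ones((3,3)))
cn=max(cv2.findContours(m,0,2)[0],key=cv2.contourArea);e=cv2.minEnclosingCircle(cn);print(e,cv2.fitEllipse(cn))
u,v=e[0][0]+x0,e[0][1]+y0;print("foot",onz(ct,u,v,20))
for n,(u,v) in dict(hinge=(365.5,95.5),lens=(355,133.8),headfront=(360,130)).items(): print(n,onz(ct,u,v,270).round(1))
# strips brown
br=((hsv[:,:,0]<12)|(hsv[:,:,0]>170))&(hsv[:,:,1]>90)&(hsv[:,:,2]<110)
r=np.zeros_like(br);r[205:225,160:250]=1
n,l,st,ce=cv2.connectedComponentsWithStats((br&r).astype(np.uint8))
for i in range(1,n):
    if st[i,4]>15: print(st[i],ce[i],onz(ct,*ce[i],100).round(1))
E
```

```text
((30.07036018371582, 28.793413162231445), 19.768434524536133) ((27.276079177856445, 29.51543617248535), (32.68791580200195, 39.65036392211914), 165.13682556152344)
foot [ 799.56339565 -249.9950442    20.        ]
hinge [ 815.5 -256.6  270. ]
lens [ 720.  -227.9  270. ]
headfront [ 729.3 -240.3  270. ]
```

Run:
```python
from h import *
ct=cal("top");s=ctrl.read_state()
fl=onz(ct,155+(510-400)/4,200+57/4,100);fr=onz(ct,155+(662-400)/4,200+69/4,100)
print("vent,fan strips",fl,fr,np.degrees(np.arctan2(*(fl-fr)[1::-1])))
look=np.array([-.957,.29,0]);lens=np.array([707,-222,258])
for a in (35,45):
    tz=-look*np.sin(np.radians(a))+np.array([0,0,-np.cos(np.radians(a))])
    up=np.array([0,0,1.]);tx=np.cross(up,-look);tx/=np.linalg.norm(tx)
    G=np.eye(4);G[:3,0]=tx;G[:3,2]=tz/np.linalg.norm(tz);G[:3,1]=np.cross(G[:3,2],tx)
    C=np.array(eyes.calibration("wrist")["tool_from_camera"]);vd=G[:3,:3]@(-C[:3,2]);cam=lens-300*vd+np.array([0,0,-20])
    G[:3,3]=cam-G[:3,:3]@C[:3,3]
    print(a,G.round(2).tolist(),cam)
    print(inc(G,T(s["eef_pos"],s["tool_rot"])))
```

```text
vent,fan strips [533.66749729 219.58744497 100.        ] [524.7451859  112.47952045 100.        ] 85.23813744828117
35 [[0.29, 0.78, 0.55, 645.9], [0.96, -0.24, -0.17, -188.82], [-0.0, 0.57, -0.82, 333.88], [0.0, 0.0, 0.0, 1.0]] [575.91701272 -88.26230546 472.37465628]
[ 56.13 -27.86 -12.87 -32.21  17.04 -54.17]
45 [[0.29, 0.68, 0.68, 630.95], [0.96, -0.21, -0.21, -184.29], [-0.0, 0.71, -0.71, 320.6], [0.0, 0.0, 0.0, 1.0]] [539.35534551 -77.18301237 440.295106  ]
[ 54.84 -28.73 -11.54 -41.36  21.91 -52.99]
```

Call:
move_arm --pt "51.6 -33.8 -17 -41.4 21.9 -53" --pt "51.6 -33.8 -17 -41.4 21.9 -53" --pt "51.6 -33.8 -17 -41.4 21.9 -53" --pt "51.6 -33.8 -17 -41.4 21.9 -53" --pt "51.6 -33.8 -17 -41.4 21.9 -53" --pt "51.6 -33.8 -17 -41.4 21.9 -53" --pt "51.6 -33.8 -17 -41.4 21.9 -53" --pt "51.6 -33.8 -17 -41.4 21.9 -53" --pt "51.6 -33.8 -17 -41.4 21.9 -53" --pt "51.6 -33.8 -17 -41.4 21.9 -53" --pt "51.6 -33.8 -17 -41.4 21.9 -53" --pt "51.6 -33.8 -17 -41.4 21.9 -53" --pt "51.6 -33.8 -17 -41.4 21.9 -53" --pt "51.6 -33.8 -17 -41.4 21.9 -53" --pt "51.6 -33.8 -17 -41.4 21.9 -53" --pt "51.6 -33.8 -17 -41.4 21.9 -53" --pt "51.6 -33.8 -17 -41.4 21.9 -53"

```text
clock: 1.85
eef_pos: [484.5, -271.6, 353.2]
tool_rot: [2.411, 0.014, 1.283]
force: [0.8, -1.4, 0.5]
width: 85.4
```

Run:
```python
from h import *
import pickle
s=ctrl.read_state();print(s["clock"],s["eef_pos"],s["tool_rot"],s["qpos"].round(2))
pickle.dump(s,open("s1.pkl","wb"));cv2.imwrite("pics/w1.png",eyes.get_image("wrist")[:,:,::-1])
```

```text
1.85 [ 484.49839554 -271.5920217   353.15515718] [2.41110485 0.01351076 1.28283021] [ 0.37  0.06  0.23  2.27 -1.1   0.23  1.32]
```

View pics/w1.png

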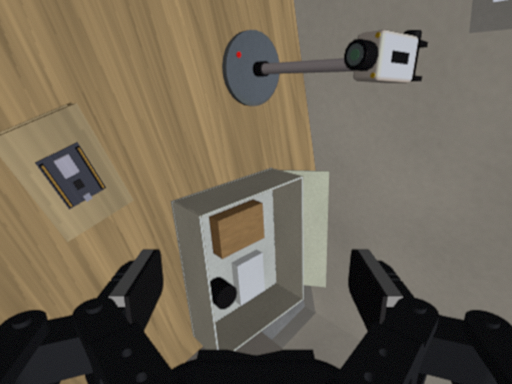

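The wrist view shows the doc-camera head at (385,55), the lens front at about (358,55), the foot at (251,68), and the box and controller behind. I'll enlarge the head.

Run:
```python
from h import *
import pickle
a=cv2.imread("pics/w1.png")
c=lambda i,x,y,w,h,k:cv2.resize(i[y:y+h,x:x+w],(w*k,h*k),interpolation=cv2.INTER_CUBIC)
cv2.imwrite("pics/m2.png",np.vstack([c(a,335,20,100,75,8)[:,:]]))
s=pickle.load(open("s1.pkl","rb"));cw=cal("wrist",s);ct=cal("top");cs=cal("scene")
def foot(im,x,y,w,h,lo,hi):
    r=im[y:y+h,x:x+w].astype(int);m=((r[:,:,0]>=r[:,:,2]-3)&(r.max(2)<hi)&(r.max(2)>lo)).astype(np.uint8)
    m=cv2.morphologyEx(m,cv2.MORPH_OPEN,np.ones((3,3)));cn=max(cv2.findContours(m,0,2)[0],key=cv2.contourArea)
    h=cv2.convexHull(cn);e=cv2.fitEllipse(h);return np.array(e[0])+[x,y],e
for n,im,cc,box in (("w",a,cw,(210,20,80,95)),("t","top0",ct,(310,100,75,55)),("s","scene0",cs,(110,195,75,50))):
    if isinstance(im,str): im=cv2.imread(f"pics/{im}.png")
    p,e=foot(im,*box,50,150);print(n,p,e,onz(cc,*p,19).round(1))
```

```text
w [251.43700027  67.33966064] ((41.4370002746582, 47.33966064453125), (54.10472106933594, 75.34210968017578), 176.86758422851562) [ 792.9 -249.    19. ]
t [339.89064026 128.77732277] ((29.890640258789062, 28.77732276916504), (38.688106536865234, 39.05093765258789), 134.58583068847656) [ 799.9 -249.7   19. ]
s [145.0307579  222.55716133] ((35.030757904052734, 27.557161331176758), (28.55256462097168, 44.35197448730469), 77.49839782714844) [ 811.  -238.9   19. ]
```

View pics/m2.png

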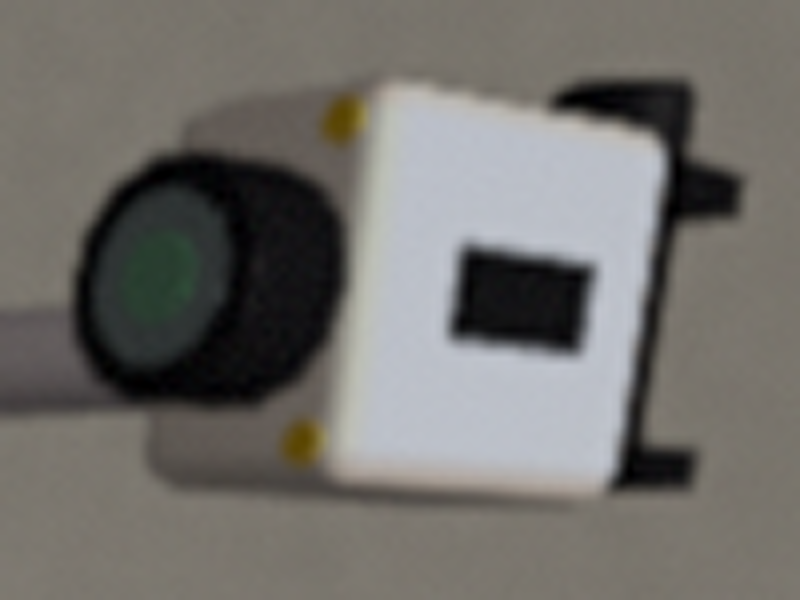

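Glass centre is at crop (162,277), which is wrist px (354.8,54.2). I'll take a second view for triangulation.

Call:
move_arm --pt "10.4 0 4.3 22 0 0" --pt "10.4 0 4.3 22 0 0" --pt "10.4 0 4.3 22 0 0" --pt "10.4 0 4.3 22 0 0" --pt "10.4 0 4.3 22 0 0" --pt "10.4 0 4.3 22 0 0" --pt "10.4 0 4.3 22 0 0" --pt "10.4 0 4.3 22 0 0" --pt "10.4 0 4.3 22 0 0" --pt "10.4 0 4.3 22 0 0"

```text
clock: 2.9
eef_pos: [540.0, -181.7, 319.7]
tool_rot: [2.795, 0.013, 1.281]
force: [-1.0, 0.2, -0.5]
width: 85.4
```

Run:
```python
from h import *
import pickle
s=ctrl.read_state();print(s["clock"],s["eef_pos"],s["tool_rot"],s["qpos"].round(2))
pickle.dump(s,open("s2.pkl","wb"));a=eyes.get_image("wrist")[:,:,::-1].copy();cv2.imwrite("pics/w2.png",a)
u,v=proj(cal("wrist",s),[707,-222,258]);print(u,v)
x=int(np.clip(u-60,0,512-130));y=int(np.clip(v-50,0,384-97));print(x,y)
cv2.imwrite("pics/m3.png",cv2.resize(a[y:y+97,x:x+130],None,fx=6,fy=6,interpolation=cv2.INTER_CUBIC))
```

```text
2.9 [ 540.04737042 -181.71940732  319.70953742] [2.79484154 0.01260409 1.28058514] [-0.11  0.24  0.46  1.94 -0.17  0.65  0.16]
409.77608663378265 165.61471693836432
349 115
```

View pics/m3.png

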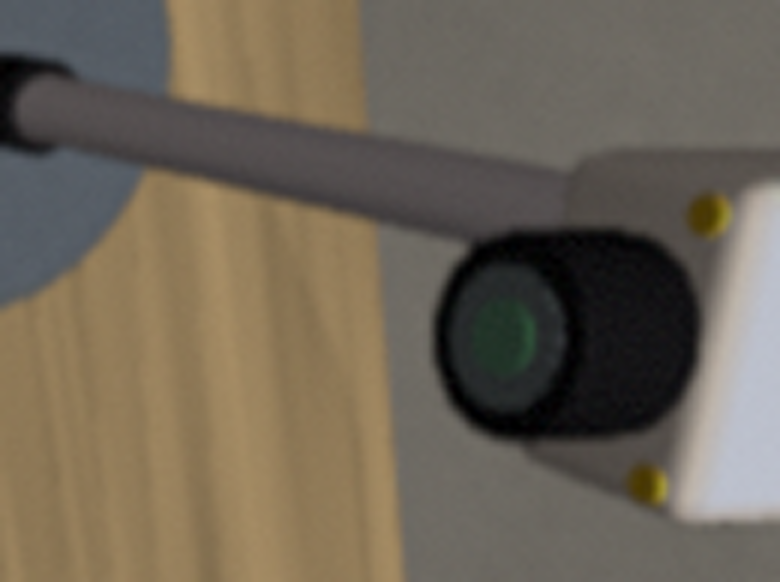

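Run:
```python
from h import *
import pickle
c1=cal("wrist",pickle.load(open("s1.pkl","rb")));c2=cal("wrist",pickle.load(open("s2.pkl","rb")))
L,e=tri([ray(c1,354.8,54.2),ray(c2,433.2,170.7)]);print("lens",L.round(1),np.round(e,2))
A,e=tri([ray(c1,377.4,34.3),ray(c2,466.7,150.1)]);print("sA",A.round(1),np.round(e,2))
B,e=tri([ray(c1,372.3,74.6),ray(c2,456.5,195.2)]);print("sB",B.round(1),np.round(e,2))
yv=(A-B);yaw=np.degrees(np.arctan2(-yv[0],yv[1]));print("len",np.linalg.norm(yv),"dz",yv[2],"yaw",yaw)
H=np.array([800,-250,290.])
for H in (H,np.array([793,-249,290.])):
  d=L-H;print("dist",np.linalg.norm(d),"tilt",np.degrees(np.arcsin(-d[2]/np.linalg.norm(d))),"yaw",np.degrees(np.arctan2(-d[1],-d[0])))
ct=cal("top");cs=cal("scene");print("lens in top,scene",proj(ct,L),proj(cs,L), "hinge",proj(ct,[800,-250,290]),proj(cs,[800,-250,290]))
```

```text
lens [ 713.5 -224.6  277.1] [0.08 0.08]
sA [ 735.7 -211.1  290.4] [0.07 0.07]
sB [ 723.3 -248.2  290.6] [0.13 0.13]
len 39.11359626695277 dz -0.26078220273456054 yaw -18.47189124672086
dist 91.01993205177848 tilt 8.122779967133543 yaw -16.366325847893535
dist 84.10391821816408 tilt 8.795821405970583 yaw -17.0646365425508
lens in top,scene [354.50373044 135.68121055] [167.89130477 134.69632596] hinge [365.41679086  98.85185489] [130.26165908 135.61626755]
```

The triangulated lens agrees with the top and scene views. The tilt rests on a small z difference, so I'll take one profile view from the +y side.

Run:
```python
from h import *
s=ctrl.read_state();cur=T(s["eef_pos"],s["tool_rot"])
yaw=np.radians(73.3);G=T([0,0,0],[np.pi,0,yaw])
for lean in (40,-40):
    Rg=G[:3,:3]@R.from_euler('y',lean,degrees=True).as_matrix()
    if Rg[1,2]<0:
        C=np.array(eyes.calibration("wrist")["tool_from_camera"]);g=np.eye(4);g[:3,:3]=Rg
        vd=Rg@(-C[:3,2]);cam=np.array([745,-235,275])-360*vd;g[:3,3]=cam-Rg@C[:3,3]
        print(g.round(2).tolist(),cam,inc(g,cur))
```

```text
[[0.22, 0.96, -0.18, 784.52], [0.73, -0.29, -0.62, -103.58], [-0.64, 0.0, -0.77, 387.79], [0.0, 0.0, 0.0, 1.0]] [832.10426857  55.93975979 468.30520576] [ 14.37  22.28   0.64  19.12 -38.88  -6.73]
```

Call:
move_arm --pt "14.4 14.4 -2 19 -39 -7" --pt "14.4 14.4 -2 19 -39 -7" --pt "14.4 14.4 -2 19 -39 -7" --pt "14.4 14.4 -2 19 -39 -7" --pt "14.4 14.4 -2 19 -39 -7" --pt "14.4 14.4 -2 19 -39 -7" --pt "14.4 14.4 -2 19 -39 -7" --pt "14.4 14.4 -2 19 -39 -7" --pt "14.4 14.4 -2 19 -39 -7" --pt "14.4 14.4 -2 19 -39 -7" --pt "14.4 14.4 -2 19 -39 -7" --pt "14.4 14.4 -2 19 -39 -7"

```text
clock: 4.15
eef_pos: [705.6, -78.7, 386.9]
tool_rot: [3.139, 0.7, 1.284]
force: [-0.5, 0.6, -0.1]
width: 85.5
```

Run:
```python
from h import *
import pickle
s=ctrl.read_state();print(s["clock"],s["eef_pos"],s["tool_rot"],s["qpos"].round(2))
pickle.dump(s,open("s3.pkl","wb"));a=eyes.get_image("wrist")[:,:,::-1].copy();cv2.imwrite("pics/w3.png",a)
u,v=proj(cal("wrist",s),[750,-237,283]);print(u,v)
x=int(np.clip(u-65,0,512-130));y=int(np.clip(v-48,0,384-97));print(x,y)
cv2.imwrite("pics/m4.png",cv2.resize(a[y:y+97,x:x+130],None,fx=6,fy=6,interpolation=cv2.INTER_CUBIC))
```

```text
4.15 [705.61432508 -78.74185387 386.87296472] [3.13947552 0.70015426 1.28405011] [-0.44  0.87  0.61  0.88  0.22  1.69 -0.26]
334.0836152305698 198.84598234926136
269 150
```

View pics/m4.png

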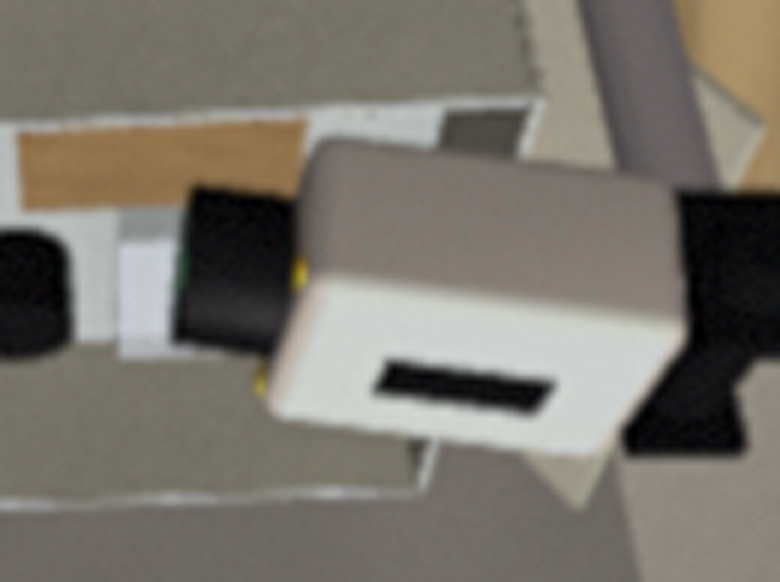

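Run:
```python
from h import *
import pickle
from scipy.optimize import least_squares, brentq
c=[cal("wrist",pickle.load(open(f"s{i}.pkl","rb"))) for i in (1,2,3)];ct=cal("top");cs=cal("scene")
f=lambda u,v:((u+.5)/6-.5+269,(v+.5)/6-.5+150)
xh=lambda y,t:np.array([np.cos(t)*np.cos(y),np.cos(t)*np.sin(y),np.sin(t)])
for p,q in (((340,141),(640,178)),((330,279),(670,325)),((285,416),(590,455)),((388,362),(552,382)),((376,390),(538,410)),((195,188),(298,196))):
    n=np.cross(ray(c[2],*f(*p))[1],ray(c[2],*f(*q))[1])
    print([round(np.degrees(brentq(lambda t:n@xh(np.radians(y),t),-.3,.8)),1) for y in (-16,-17.5,-19)])
L,e=tri([ray(c[0],354.8,54.2),ray(c[1],433.2,170.7),ray(c[2],*f(186,265))]);print(L,e)
obs=[(c[0],(354.8,54.2),1.5),(c[1],(433.2,170.7),1.5),(c[2],f(186,265),1.5),(ct,(354.2,136.2),1),(cs,(167,136),1)]
def res(p):
    l=np.r_[p[0],p[1],290]-97*xh(p[2],p[3])
    return np.r_[np.concatenate([(proj(a,l)-b)/s for a,b,s in obs]),(p[0]-801)/3,(p[1]+249)/3,(p[2]+np.radians(18.5))/.03]
r=least_squares(res,[801,-249,-.3,.2]);print(r.x[:2],np.degrees(r.x[2:]),r.fun.round(1),np.r_[r.x[:2],290]-97*xh(*r.x[2:]))
```

```text
[np.float64(9.2), np.float64(8.1), np.float64(7.0)]
[np.float64(9.6), np.float64(8.6), np.float64(7.7)]
[np.float64(8.7), np.float64(7.8), np.float64(7.0)]
[np.float64(8.5), np.float64(7.6), np.float64(6.7)]
[np.float64(8.5), np.float64(7.6), np.float64(6.8)]
[np.float64(5.8), np.float64(4.8), np.float64(3.8)]
[ 713.61381394 -224.56634817  276.58465271] [np.float64(0.3136936830943149), np.float64(0.37033877188339515), np.float64(0.6815413497087021)]
[ 805.16989546 -252.68319322] [-17.24485743   8.14998059] [-0.1 -0.1 -0.  -0.1 -0.4 -0.6  0.  -0.4  1.  -0.9  1.4 -1.2  0.7] [ 713.46600436 -224.21740235  276.24881426]
```

```bash
cat > goal.py <<'E'
from h import *
y,t=np.radians([-17.3,8.1])
XH=np.array([np.cos(t)*np.cos(y),np.cos(t)*np.sin(y),np.sin(t)]);YH=np.array([-np.sin(y),np.cos(y),0]);ZH=np.cross(XH,YH)
RH=np.c_[XH,YH,ZH];LENS=np.array([713.5,-224.3,276.4]);FAN=LENS-160*XH;ORG=FAN-RH@[13,0,42]
E
python3 - <<'E'
from goal import *
s=ctrl.read_state();cur=T(s["eef_pos"],s["tool_rot"])
print(inc(T([525,112,260],[np.pi,0,np.radians(85.2)]),cur));print(FAN,ORG)
E
```

```text
[ 18.23 -22.72   1.14  -3.97  40.01 -11.08]
[ 562.26227537 -177.19469431  253.85580289] [ 555.6243431  -175.12720864  210.44309325]
```

Call:
move_arm --pt "18.2 -22.7 1.1 -4 40 -11.1" --pt "18.2 -22.7 1.1 -4 40 -11.1" --pt "18.2 -22.7 1.1 -4 40 -11.1" --pt "18.2 -22.7 1.1 -4 40 -11.1" --pt "18.2 -22.7 1.1 -4 40 -11.1" --pt "18.2 -22.7 1.1 -4 40 -11.1" --pt "18.2 -22.7 1.1 -4 40 -11.1" --pt "18.2 -22.7 1.1 -4 40 -11.1" --pt "18.2 -22.7 1.1 -4 40 -11.1" --pt "18.2 -22.7 1.1 -4 40 -11.1" --pt "18.2 -22.7 1.1 -4 40 -11.1" --pt "18.2 -22.7 1.1 -4 40 -11.1"

```text
clock: 5.4
eef_pos: [525.7, 111.7, 259.6]
tool_rot: [-3.141, 0.002, 1.487]
force: [-0.4, -0.1, -0.1]
width: 85.0
```

Run:
```python
from h import *
import pickle
s=ctrl.read_state();print(s["clock"],s["eef_pos"],s["tool_rot"],s["qpos"].round(2))
pickle.dump(s,open("s4.pkl","wb"));a=eyes.get_image("wrist")[:,:,::-1].copy();cv2.imwrite("pics/w4.png",a)
print(proj(cal("wrist",s),[525,112,100]))
c=a[90:290,125:385]
cv2.imwrite("pics/m5.png",cv2.resize(c,None,fx=3,fy=3,interpolation=cv2.INTER_CUBIC))
```

```text
5.4 [525.67740771 111.71141387 259.64201286] [-3.14096950e+00  1.55566615e-03  1.48722553e+00] [-0.5   0.42  0.34  1.77 -0.16  0.98 -0.18]
[255.10858292 165.45738809]
```

View pics/m5.png

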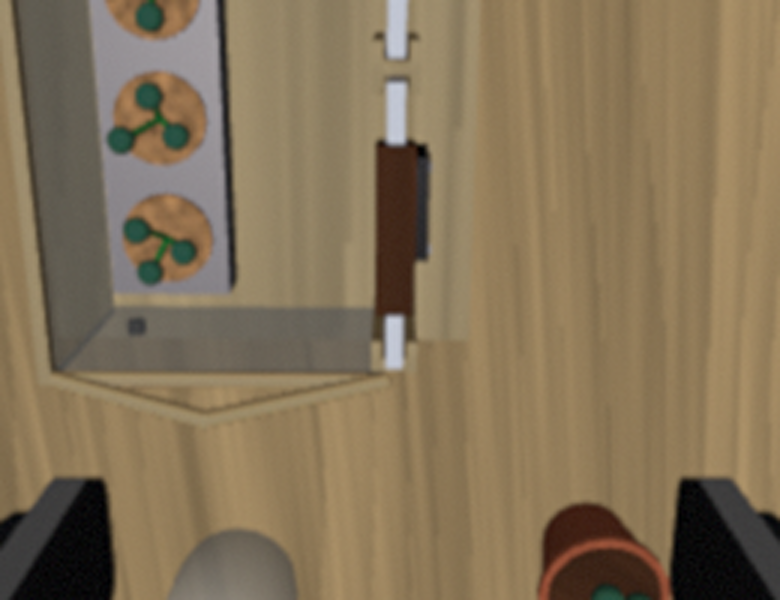

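The strip in the w4 crop spans x 376–417, y 142–316, with the fan proud on its right (+x) side at (423,200). Now to measure it.

Run:
```python
from goal import *
import pickle
s=pickle.load(open("s4.pkl","rb"));a=cv2.imread("pics/w4.png");c=cal("wrist",s)
x0,y0,x1,y1=245,130,270,200;r=a[y0:y1,x0:x1].astype(int)
m=((r[:,:,2]<100)&(r[:,:,2]-r[:,:,0]>25)).astype(np.uint8)
cn=max(cv2.findContours(m,0,2)[0],key=cv2.contourArea);rc=cv2.minAreaRect(cn);b=cv2.boxPoints(rc)+[x0,y0]
print(rc,b.round(1).tolist())
P=np.array([onz(c,*p,108) for p in b]);print(P.round(1).tolist())
ctr=P.mean(0);print("centre",ctr)
# long axis
e=[P[1]-P[0],P[2]-P[1]];l=max(e,key=np.linalg.norm);l*=np.sign(l[1]);print([np.linalg.norm(k) for k in e],"yaw",np.degrees(np.arctan2(-l[0],l[1])))
# white sheet edge line, from both panels
w=(a.min(2)>170)[90:215,250:263].astype(np.uint8);vv,uu=np.nonzero(w);k=cv2.fitLine(np.c_[uu+250,vv+90].astype(np.float32),2,0,.01,.01).ravel();print(k,len(uu))
q=[onz(c,*(k[2:]+k[:2]*t),92) for t in (-40,40)];d=q[0]-q[1];d*=np.sign(d[1]);print("yaw sheet",np.degrees(np.arctan2(-d[0],d[1])))
```

```text
((11.327192306518555, 37.52288818359375), (13.67038345336914, 63.197513580322266), 0.9877604246139526) [[248.9, 199.0], [250.0, 135.8], [263.7, 136.0], [262.6, 199.2]]
[[515.6, 78.3, 108.0], [522.7, 144.3, 108.0], [536.2, 142.9, 108.0], [530.0, 76.8, 108.0]]
centre [526.11875006 110.57418975 108.        ]
[np.float64(66.36135184826057), np.float64(13.576795401223192)] yaw -6.133331128332516
[ 5.4084556e-03 -9.9998540e-01  2.5638263e+02  1.3784888e+02] 311
yaw sheet -5.108539611003251
```

Call:
move_arm --pt "0 0.05 4 0 0 0.4" --pt "0 0.05 8 0 0 0.4" --pt "0 0.05 12 0 0 0.4" --pt "0 0.05 14.5 0 0 0.4" --pt "0 0.05 16 0 0 0.4" --pt "0 0.05 17 0 0 0.4" --pt "0 0.05 17.7 0 0 0.4" --pt "0 0.05 17.7 0 0 0.4" --pt "0 0.05 17.7 0 0 0.4"

```text
clock: 6.35
eef_pos: [526.1, 111.9, 83.3]
tool_rot: [3.141, 0.001, 1.481]
force: [-0.6, 0.7, -0.3]
width: 85.2
```

Run:
```python
from h import *
s=ctrl.read_state();print(s["clock"],s["eef_pos"],s["tool_rot"],s["force"])
a=eyes.get_image("wrist")[:,:,::-1].copy();cv2.imwrite("pics/w5.png",a)
```

```text
6.35 [526.13413088 111.91776139  83.2558279 ] [3.14132150e+00 8.54739057e-04 1.48087098e+00] [-0.63042475  0.72569987 -0.25656929]
```

View pics/w5.png

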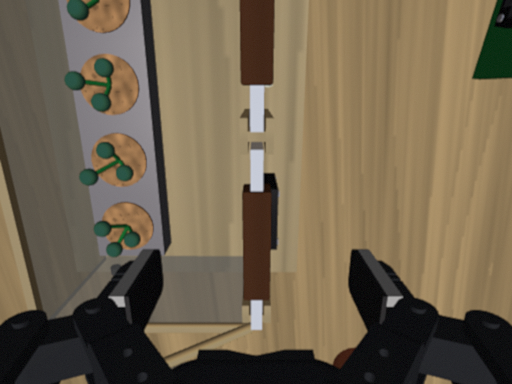

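The strip (x 243–271, rows 185–303) lies midway between the fingers (tips at x 133 and 380). Now to close slowly.

Run:
```python
from h import *
s=ctrl.read_state();c=cal("wrist",s)
for z in (108,100): print(proj(c,[526.1,111.9,z]))
for r in (185,303): print(onz(c,257,r,108))
```

```text
[256.10396894 249.35222762]
[256.04564601 242.09747979]
[529.53985602 145.24798247 108.        ]
[523.7233037   80.38215448 108.        ]
```

Call:
move_arm --grip -1 --pt "0 0 0 0 0 0" --pt "0 0 0 0 0 0" --pt "0 0 0 0 0 0" --pt "0 0 0 0 0 0" --pt "0 0 0 0 0 0" --pt "0 0 0 0 0 0" --pt "0 0 0 0 0 0" --pt "0 0 0 0 0 0" --pt "0 0 0 0 0 0" --pt "0 0 0 0 0 0" --pt "0 0 0 0 0 0" --pt "0 0 0 0 0 0"

```text
clock: 7.6
eef_pos: [525.5, 111.8, 82.6]
tool_rot: [-3.141, 0.001, 1.481]
force: [-0.5, -0.3, 0.3]
width: 0.0
```

Run:
```python
from h import *
s=ctrl.read_state();print(s["width"],s["force"])
a=eyes.get_image("wrist")[:,:,::-1];b=eyes.get_image("scene")[:,:,::-1]
cv2.imwrite("pics/w6.png",np.hstack([cv2.resize(a,(400,300)),cv2.resize(b[170:320,260:460],(400,300),interpolation=cv2.INTER_CUBIC)]))
```

```text
0.0010144584433012468 [-0.5451964  -0.34297924  0.33442848]
```

View pics/w6.png

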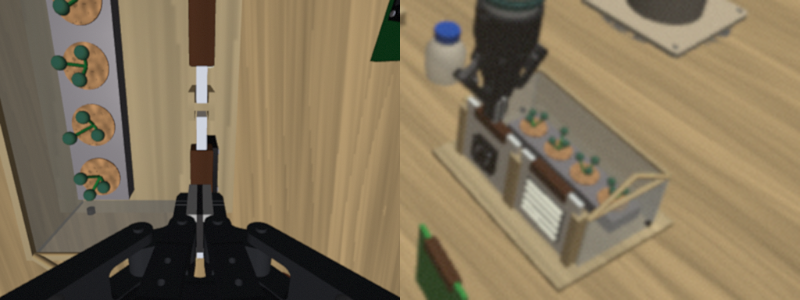

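The width reads 0, though the pads do appear to be at the strip. I'll test with a small lift, then compare by colour mask without viewing.

```bash
cat > br.py <<'E'
from h import *
def br(a):
    r=a.astype(int);m=((r[:,:,2]<110)&(r[:,:,2]-r[:,:,0]>25)&(r[:,:,1]-r[:,:,0]<30)).astype(np.uint8);m[:,:220]=0;m[:,300:]=0
    n,l,st,ce=cv2.connectedComponentsWithStats(m);return [(st[i].tolist()) for i in range(1,n) if st[i,4]>60]
a=eyes.get_image("wrist")[:,:,::-1].copy();print(br(a),ctrl.read_state()["width"],ctrl.read_state()["force"])
cv2.imwrite("pics/last.png",a)
w=(a.min(2)>170);w[:,:235]=0;w[:,280:]=0;n,l,st,ce=cv2.connectedComponentsWithStats(w.astype(np.uint8));print([st[i].tolist() for i in range(1,n) if st[i,4]>20])
E
python3 br.py
```

```text
[[241, 0, 35, 85, 2833], [242, 109, 8, 22, 71], [266, 109, 8, 22, 64], [243, 184, 30, 62, 1282]] -0.19048116547521596 [0.34373744 0.04271397 0.49420279]
[[251, 85, 15, 47, 641], [251, 150, 14, 42, 526], [252, 324, 8, 6, 48]]
```

Call:
move_arm --pt "0 0 -0.5 0 0 0" --pt "0 0 -1 0 0 0" --pt "0 0 -1.5 0 0 0" --pt "0 0 -1.5 0 0 0" --pt "0 0 -1.5 0 0 0" --pt "0 0 -1.5 0 0 0"

```text
clock: 8.35
eef_pos: [525.4, 111.9, 97.6]
tool_rot: [-3.141, 0.001, 1.481]
force: [0.3, -0.1, -0.3]
width: -0.1
```

```bash
cp pics/last.png pics/prev.png; python3 br.py
```

```text
[[243, 0, 31, 86, 2581], [245, 179, 26, 58, 1367]] -0.1533910729721327 [-1.00236459  0.32142524 -0.34196248]
[[252, 86, 13, 43, 536], [252, 145, 12, 38, 449]]
```

Run:
```python
from h import *
p=cv2.imread("pics/prev.png");l=cv2.imread("pics/last.png");s=eyes.get_image("scene")[:,:,::-1]
f=lambda i:cv2.resize(i[130:330,190:323],(400,600),interpolation=cv2.INTER_CUBIC)
sc=cv2.resize(s[180:280,275:342],(400,600),interpolation=cv2.INTER_CUBIC)
cv2.imwrite("pics/m7.png",np.hstack([f(p),sc]))
```

```text
(no output)
```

View pics/m7.png

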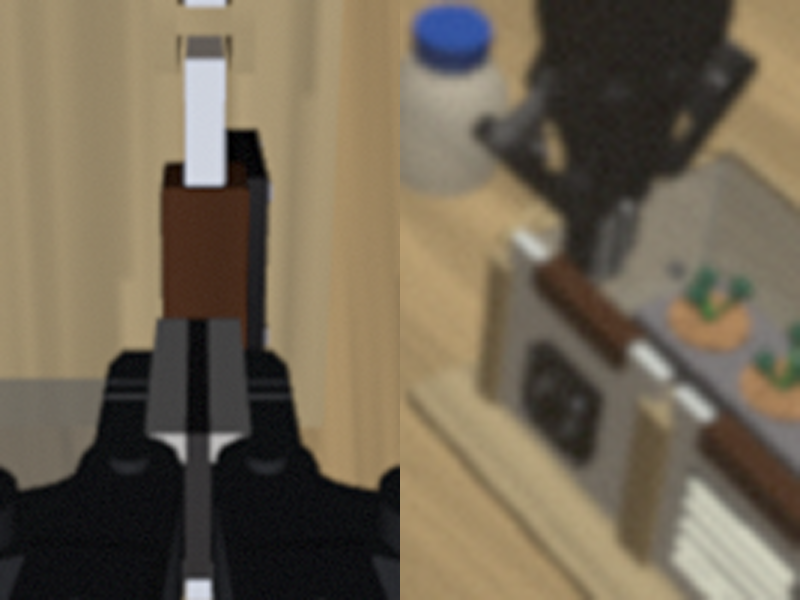

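Run:
```python
from h import *
import pickle
cs=cal("scene");s=ctrl.read_state();cw=cal("wrist",s)
f=lambda p:((p-np.array([275,180]))*6+[400,0]).round(0)
print("tip scene crop",[ (z,f(proj(cs,[525.4,111.9,z])).tolist()) for z in (97.6,108,115,125)])
print("strip ends crop",[f(proj(cs,q)).tolist() for q in ([528.8,141.8,108],[523.3,82,108])])
print("tip in wrist",proj(cw,s["eef_pos"]))
# triangulate white/strip features: row of far (+y) strip edge & white outer end, views w4,w5,last
import glob
s4=pickle.load(open("s4.pkl","rb"));c4=cal("wrist",s4)
def rows(f):
    a=cv2.imread(f);w=(a.min(2)>170);w[:,:235]=0;w[:,280:]=0;n,l,st,ce=cv2.connectedComponentsWithStats(w.astype(np.uint8));return [st[i].tolist() for i in range(1,n) if st[i,4]>20]
for k in ("w4","w5","last"): print(k,rows(f"pics/{k}.png"))
```

```text
tip scene crop [(97.6, [587.0, 310.0]), (108, [589.0, 291.0]), (115, [591.0, 279.0]), (125, [594.0, 261.0])]
strip ends crop [[634.0, 336.0], [544.0, 250.0]]
tip in wrist [256.19564399 228.87368688]
w4 [[255, 0, 6, 17, 100], [254, 88, 7, 21, 124], [254, 118, 6, 19, 114], [254, 196, 5, 17, 85]]
w5 [[250, 86, 14, 46, 618], [250, 150, 14, 41, 509], [251, 301, 11, 29, 317]]
last [[252, 86, 13, 43, 536], [252, 145, 12, 38, 449]]
```

The strip stays put and the closed pads occlude it. Three cues say the real fingertips sit about 25 mm behind the reported TCP: the tip row is 236 where 211 was expected, the open-gap scale gives a depth of 142 mm, and the scene view agrees. So the pads closed just above the strip. I'll open and go about 38 mm lower (reported z about 60).

Call:
move_arm --grip 1 --pt "0 0 0 0 0 0" --pt "0 0 0 0 0 0" --pt "0 0 0 0 0 0" --pt "0 0 0 0 0 0" --pt "0 0 0 0 0 0" --pt "0 0 0 0 0 0" --pt "0 0 0 0 0 0" --pt "0 0 0 0 0 0" --pt "0 0 0 0 0 0" --pt "0 0.05 1 0 0 0" --pt "0 0.05 2 0 0 0" --pt "0 0.05 3 0 0 0" --pt "0 0.05 3.7 0 0 0" --pt "0 0.05 3.7 0 0 0" --pt "0 0.05 3.7 0 0 0"

```text
clock: 9.95
eef_pos: [525.9, 111.6, 60.3]
tool_rot: [-3.14, 0.002, 1.481]
force: [0.1, -0.1, -0.2]
width: 85.2
```

```bash
python3 br.py; python3 -c "
from cell import ctrl;s=ctrl.read_state();print(s['eef_pos'],s['torque'])"
```

```text
[[237, 0, 42, 84, 3333], [238, 111, 10, 26, 96], [267, 110, 9, 26, 85], [240, 206, 40, 128, 3978]] 85.30423835296546 [-0.54748304  0.08897578  0.28060874]
[[249, 84, 17, 55, 876], [250, 160, 15, 47, 697], [251, 332, 12, 23, 265]]
[526.19832752 111.71209003  60.66113203] [0.00936726 0.03528846 0.00462821]
```

Call:
move_arm --grip -1 --pt "0 0 0 0 0 0" --pt "0 0 0 0 0 0" --pt "0 0 0 0 0 0" --pt "0 0 0 0 0 0" --pt "0 0 0 0 0 0" --pt "0 0 0 0 0 0" --pt "0 0 0 0 0 0" --pt "0 0 0 0 0 0" --pt "0 0 0 0 0 0" --pt "0 0 0 0 0 0"

```text
clock: 11.0
eef_pos: [526.5, 111.8, 60.9]
tool_rot: [-3.142, 0.001, 1.481]
force: [0.1, 0.3, 5.3]
width: 12.9
```

Width 12.9, so the strip is held. Next, a gentle straight lift.

Call:
move_arm --pt "0 0 -0.5 0 0 0" --pt "0 0 -1 0 0 0" --pt "0 0 -2 0 0 0" --pt "0 0 -3 0 0 0" --pt "0 0 -4 0 0 0" --pt "0 0 -5 0 0 0" --pt "0 0 -6 0 0 0" --pt "0 0 -7 0 0 0" --pt "0 0 -8 0 0 0" --pt "0 0 -9 0 0 0" --pt "0 0 -10 0 0 0" --pt "0 0 -12 0 0 0" --pt "0 0 -14 0 0 0" --pt "0 0 -16 0 0 0" --pt "0 0 -17 0 0 0" --pt "0 0 -17 0 0 0"

```text
clock: 12.6
eef_pos: [527.1, 112.1, 232.1]
tool_rot: [3.14, 0.0, 1.481]
force: [0.3, 0.4, -1.6]
width: 12.8
```

```bash
cat > chk.py <<'E'
from h import *
s=ctrl.read_state();print(s["clock"],s["eef_pos"],s["tool_rot"],s["width"],s["force"].round(1),s["qpos"].round(2))
cv2.imwrite("pics/wl.png",eyes.get_image("wrist")[:,:,::-1]);cv2.imwrite("pics/sl.png",eyes.get_image("scene")[:,:,::-1]);cv2.imwrite("pics/tl.png",eyes.get_image("top")[:,:,::-1])
E
python3 chk.py; python3 br.py
```

```text
12.6 [527.09383638 112.0828145  232.07507025] [3.13975301e+00 2.16060247e-04 1.48094339e+00] 12.767815336949466 [ 0.3  0.4 -1.6] [-0.49  0.45  0.34  1.8  -0.18  0.91 -0.16]
[[248, 0, 19, 87, 1264], [238, 207, 35, 123, 3776]] 12.862524684613241 [-0.12675779  0.20432628 -2.31838995]
[[254, 0, 7, 9, 62], [254, 88, 8, 23, 162], [248, 160, 16, 48, 705], [249, 331, 13, 24, 304]]
```

Run:
```python
from goal import *
s=ctrl.read_state();cur=T(s["eef_pos"],s["tool_rot"])
g=np.eye(4);g[:3,:3]=np.c_[YH,XH,-ZH];g[:3,3]=ORG+52.9*ZH;print(g.round(2).tolist(),inc(g,cur))
```

```text
[[0.3, 0.95, 0.13, 548.51], [0.95, -0.29, -0.04, -172.91], [0.0, 0.14, -0.99, 262.82], [0.0, 0.0, 0.0, 1.0]] [-28.16   4.85  -3.28  -8.22  -0.73  12.14]
```

Call:
move_arm --pt "-1 0.2 -0.5 0 0 0.5" --pt "-3 0.5 -1 -0.8 0 1.2" --pt "-6 1 -1.6 -1.7 -0.1 2.5" --pt "-9 1.5 -2.2 -2.6 -0.2 4" --pt "-12 2 -2.7 -3.5 -0.3 5.2" --pt "-15 2.6 -3.3 -4.4 -0.4 6.5" --pt "-18 3.1 -3.3 -5.3 -0.5 7.8" --pt "-21 3.6 -3.3 -6.1 -0.5 9.1" --pt "-24 4.1 -3.3 -7 -0.6 10.3" --pt "-26 4.5 -3.3 -7.6 -0.7 11.2" --pt "-27.3 4.7 -3.3 -8 -0.7 11.8" --pt "-28 4.8 -3.3 -8.2 -0.7 12.1" --pt "-28.2 4.85 -3.3 -8.2 -0.7 12.1" --pt "-28.2 4.85 -3.3 -8.2 -0.7 12.1" --pt "-28.2 4.85 -3.3 -8.2 -0.7 12.1"

```text
clock: 14.3
eef_pos: [549.4, -172.0, 263.8]
tool_rot: [2.999, -0.002, 1.271]
force: [0.4, 0.3, -0.0]
width: 12.5
```

```bash
python3 chk.py; python3 br.py
python3 - <<'E'
from goal import *
s=ctrl.read_state();M=T(s["eef_pos"],s["tool_rot"])
g=np.eye(4);g[:3,:3]=np.c_[YH,XH,-ZH];g[:3,3]=ORG+52.9*ZH;print(inc(g,M))
w=cv2.imread("pics/wl.png");sc=cv2.imread("pics/sl.png");t=cv2.imread("pics/tl.png")
z=lambda i,x,y,w,h:cv2.resize(i[y:y+h,x:x+w],(400,300),interpolation=cv2.INTER_CUBIC)
for n,c in(("top",cal("top")),("scene",cal("scene"))):
  print(n,"fan",proj(c,FAN).round(1),"lens",proj(c,LENS).round(1),"strip ends",[proj(c,ORG+RH@[0,k,100]).round(1).tolist() for k in(-30,30)],"sheet low",[proj(c,ORG+RH@[0,k,0]).round(1).tolist() for k in(-50,50)])
cv2.imwrite("pics/m8.png",np.vstack([np.hstack([z(w,100,84,400,300),z(sc,110,100,200,150)]),np.hstack([z(t,300,80,120,90) if 0 else z(t,270,90,140,105),z(sc,250,180,160,120)])]))
E
```

```text
14.3 [ 549.39952386 -172.00661322  263.84775145] [ 2.99929946e+00 -2.04301907e-03  1.27140163e+00] 12.532522344001496 [ 0.4  0.3 -0. ] [-0.05  0.41  0.43  1.81 -0.23  0.83  0.18]
[[229, 37, 46, 50, 865], [239, 198, 34, 132, 3796]] 12.824712118153322 [ 0.3801572   0.60957252 -0.39620199]
[[248, 160, 15, 48, 707], [249, 331, 13, 24, 305]]
[-0.07 -0.08  0.1   0.07 -0.11  0.1 ]
top fan [334.3 199.4] lens [354.3 135.8] strip ends [[349.7, 210.2], [324.2, 202.5]] sheet low [[349.0, 209.1], [311.1, 197.5]]
scene fan [228.3 133.9] lens [168. 135.] strip ends [[232.3, 109.1], [239.1, 118.8]] sheet low [[226.0, 139.0], [236.5, 156.7]]
```

View pics/m8.png

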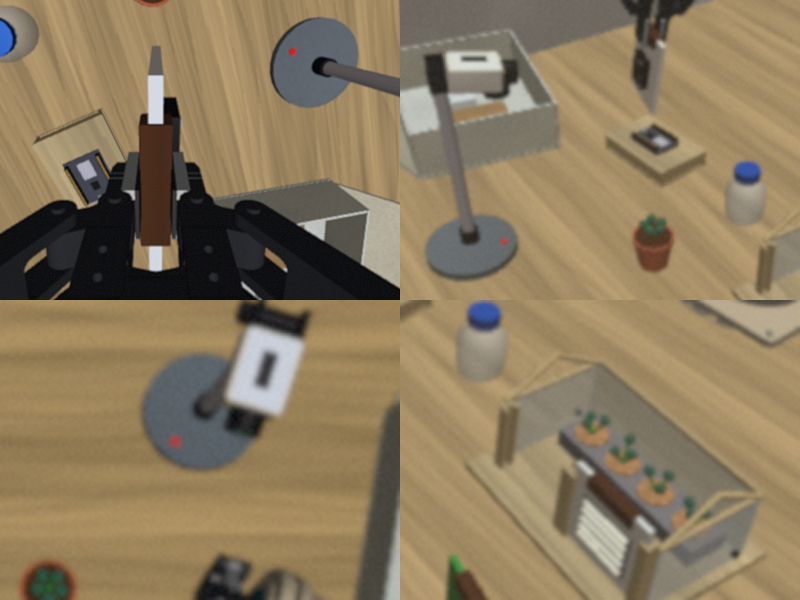

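```bash
python3 -c "
from cell import ctrl;s=ctrl.read_state();print(s['width'],abs(s['qd']).max());print(ctrl.finish_job())"
```

```text
12.824712118153322 0.004724335119794017
the job is handed in; nothing more can be done
None
```

I pulled the fan panel straight up out of its bay and handed the job in at about 14.5 s. The gripper is holding it still, fan side to the document camera and grip strip up.

**Last checks**
- **Grip and stillness:** the opening reads 12.8 mm on the 14 mm strip, and joint speeds are about 0.
- **Tool pose:** it is within about 1.5 mm and 0.2° of the pose I computed for the fan centred, 160 mm from the lens.
- **Panel in the gripper:** its sheet and strip sit at the same wrist-picture position as when lifted, so it has not slipped. In the scene view the fan is about 2 px (roughly 5 mm) from the predicted spot, within what the calibration and my pixel readings allow.
- **Rest of the kit:** in the last pictures the greenhouse, vent panel, bottle, pot, controller and document camera look where they were. I compared them by eye, not by measurement.

**What failed or disagreed**
- **First grasp:** it closed on air just above the strip. The real fingertips appear to sit about 25 mm behind the reported tool point. I opened, went about 22 mm lower than the first try, and the second grasp held.
- **Head tilt:** different cues gave about 7–9° and I used 8.1°. The short edge of the lens barrel gave about 5°, and I did not use it. Head yaw cues gave −16° to −18.5° and I used −17.3°. So the panel may be off square by about a degree.

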